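Stand the analyser's refill bottles in their drip trays

TASK

Stand each of the four white refill bottles upright in the drip tray of its own shape and size: the two round ones in the round trays, large in large and small in small, the square one in the square tray and the flat one in the oblong tray. Each must rest flat on its tray's floor inside the rim. Do not tip a bottle over on the way, and leave the blue tube rack and the brown dropper bottle where they stand.

Things in the scene. Friction and masses are not known exactly. Their poses are not given: they have to be found in the camera images.
- large_round_bottle: The larger round refill bottle. White plastic with a grey screw cap. Cylinder of diameter 58 mm up to a height of 66 mm, then a shoulder and a cap of diameter 30 mm; 92 mm high in all; 150 to 310 g. Stands loose and upright on the bench among the other things. The origin is the centre of its underside, z up.
- small_round_bottle: The smaller round refill bottle. White plastic with a grey screw cap. Cylinder of diameter 36 mm up to a height of 52 mm, then a shoulder and a cap of diameter 22 mm; 74 mm high in all; 55 to 115 g. Stands loose and upright on the bench among the other things. The origin is the centre of its underside, z up.
- square_bottle: The square refill bottle. White plastic with a grey screw cap. Body 46 x 46 mm and 66 mm high, its sides along its own x and y, then a neck and a cap of diameter 26 mm; 88 mm high in all; 115 to 240 g. Stands loose and upright on the bench among the other things. The origin is the centre of its underside, z up.
- flat_bottle: The flat oblong refill bottle. White plastic with a grey screw cap. Body 72 mm long (its own x) by 30 mm thick (its own y) and 62 mm high, then a neck and a cap of diameter 22 mm in the middle; 82 mm high in all; 95 to 200 g. Stands loose and upright on the bench among the other things. The origin is the centre of its underside, z up.
- large_round_tray: The larger round drip tray, for the larger round bottle. Pale grey plastic, fixed to the bench, open above, 12 mm high; floor and walls 3 mm thick. Outer diameter 80 mm, inner 74 mm. The origin is the centre of its underside, z up.
- small_round_tray: The smaller round drip tray, for the smaller round bottle. Pale grey plastic, fixed to the bench, open above, 12 mm high; floor and walls 3 mm thick. Outer diameter 58 mm, inner 52 mm. The origin is the centre of its underside, z up.
- square_tray: The square drip tray, for the square bottle. Pale grey plastic, fixed to the bench, open above, 12 mm high; floor and walls 3 mm thick. Outside 68 x 68 mm, inside 62 x 62 mm, sides along its own x and y. The origin is the centre of its underside, z up.
- oblong_tray: The oblong drip tray, for the flat bottle. Pale grey plastic, fixed to the bench, open above, 12 mm high; floor and walls 3 mm thick. Outside 94 mm along its own x by 52 mm along its own y, inside 88 x 46 mm. The origin is the centre of its underside, z up.
- tube_rack: Bystander: a loose blue rack with four capped sample tubes in a row, 100 mm (its own x) by 40 mm, 82 mm high to the caps. The origin is the centre of its underside, z up.
- dropper_bottle: Bystander: a loose brown glass bottle with a black collar and a pointed rubber bulb, diameter 40 mm, 90 mm high. The origin is the centre of its underside, z up.
There are look-alikes about, which are no part of the job. Leave any black or pink look-alike of the flat_bottle alone.

How it is judged:
At the end, for the whole second after the job is handed in: Each of the four white bottles stands in its own tray: its origin within 13 mm of the tray's centre horizontally (it can stand anywhere inside the rim), its underside less than 7 mm above the tray's underside, tilted less than 0.08 rad, let go and at rest (horizontal distance between large_round_bottle and large_round_tray below 0.013 m and z of large_round_bottle in the frame of large_round_tray below 0.007 m and angle between each of large_round_bottle, small_round_bottle, square_bottle, flat_bottle's own z axis and vertical below 0.08 rad and linear speed of each of large_round_bottle, small_round_bottle, square_bottle, flat_bottle below 0.02 m/s and angular speed of each of large_round_bottle, small_round_bottle, square_bottle, flat_bottle below 0.2 rad/s and contact force between the fingers and large_round_bottle below 0.1 N and horizontal distance between small_round_bottle and small_round_tray below 0.013 m and z of small_round_bottle in the frame of small_round_tray below 0.007 m and contact force between the fingers and small_round_bottle below 0.1 N and horizontal distance between square_bottle and square_tray below 0.013 m and z of square_bottle in the frame of square_tray below 0.007 m and contact force between the fingers and square_bottle below 0.1 N and horizontal distance between flat_bottle and oblong_tray below 0.013 m and z of flat_bottle in the frame of oblong_tray below 0.007 m and contact force between the fingers and flat_bottle below 0.1 N); the robot touches nothing.
It fails at once if a bottle is tipped over (tilted beyond 0.8 rad) (angle between any of large_round_bottle, small_round_bottle, square_bottle, flat_bottle's own z axis and vertical above 0.8 rad).
It fails at once if the tube rack or the dropper bottle is shifted by more than 25 mm or tipped beyond 0.5 rad (distance of any of tube_rack, dropper_bottle from where it was at the start of the episode above 0.025 m or angle between any of tube_rack, dropper_bottle's own z axis and vertical above 0.5 rad).
It also fails if it takes over 122 s, if anything falls off the work surface, if the arm or the gripper's body presses on something with over 40 N, if the wrist force passes 120 N, or if a joint passes its speed limit or range.

ROBOT

A 7-joint arm with a two-finger parallel gripper is mounted at the origin on the work surface. World frame = base frame: x ahead of the robot, y to its left, z up, the work surface at z = 0. Lengths are in m, angles in rad, forces in N, time in s.
With the tool pointing down it reaches from about 0.4 to 0.85 m from the base axis. Payload 10.4 kg.
Tool frame: the origin (TCP) lies on the centre line of the jaws, within the pads' length; the fingertips stand 11 mm ahead of it and the grasp point (between the pads) lies 8 mm behind it (tip_reach is the distance from the TCP to the fingertips, in m); z points along the fingers, y is the line along which they close (so a half turn about z gives the same grasp; the last joint's range is limited). The gripper opens to 85 mm and grips with 20 to 120 N. Pads are 22 mm wide; open, the fingers measure 114 mm over their backs; the gripper's body (76 mm by 85 mm) begins 54 mm behind the grasp point. The pads swing forward as they close: fully open they stand 13 mm farther back than shut.
Start: joints at [-1.317, 0.332, -0.065, 1.46, 0.022, 1.35, -0.088], TCP at [0.171, 0.601, 0.242] pointing down, gripper open.
Joint ranges: [-2.6, 2.6], [-0.5, 2.12], [-1.47, 1.34], [0.16, 2.42], [-1.27, 4.41], [0.06, 2.06], [-2.6, 2.6]. Speed limits (rad/s): [2.22, 2.22, 2.79, 2.79, 3.14, 3.14, 3.14].

INTERFACE

Orientations are given as a unit quaternion [x, y, z, w].
In Python, from workcell import get_obs, camera, hand_in, tip_reach gives the robot as it stands. The module is installed in compiled form; this text tells all that it offers.
- The arm moves only by the tool move_arm, never from a script. Its argument "plan" is a list of rows, each an object with "delta_pos": the shift along the tool's x, y, z in a scale on which 1.0 is 0.75 m, a list of three; "turn": the turn, a rotation vector about the tool's x, y, z in a scale on which 1.0 is 2 rad, a list of three; "fingers": the closure, from 0 (fully open) to 1 (shut). A call has 1 to 12 rows; each row is the pose to reach, as a shift and turn from the pose commanded when the call began, along the tool's axes at that moment; what a row does not reach only later rows make up. A row lasts 1/8 s, in which the tool goes at most 62.5 mm and 10.7 degrees, less where a joint would pass 70% of its speed; a pose out of reach is approached as far as the arm can. No shift or turn number may pass 1 either way. A call with a gripper value outside its range is refused whole. The fingers move at their own pace and stop on an object; "force" is the grip in N (left out, the last holds). Time passes only in rows, so rows that repeat a pose let the fingers close. It gives the time, the measured TCP pose, the force, the opening and the grip force at its end, in the units of the state.
- get_obs(): the state, without advancing time (a new reading comes with each control period).
- camera(name): name is "side" or "top"; returns a dict with "color" (420x560x3 uint8, red, green, blue), "range_z" (420x560 float32, m along the optical axis (not along the pixel's ray), 0 where there is no reading), "fx", "fy", "cx", "cy" (pixels), "R" (3x3) and "t" (3): a world point X has camera coordinates R X + t. Camera axes: x right, y down, z forward; pixel columns grow to the right and rows downward; lengths in m; the calibration is good to about 2 mm. A picture is of the moment at which its call begins.
- hand_in(): hands the job in; it is judged then, once.
The state is a dict: "clock": time; "joint_pos": joint angles; "joint_velocities": joint speeds; "tau": joint torques, N m; "position": TCP position; "ee_rot": TCP orientation; "ft_force": force on the tool from outside, world axes, zero at the start; "torque": the same for the moment, N m; "grip_width": opening from 0.0 (shut) to 1.0 (fully open); "grasp_force": force on a finger pad.
Only numpy, scipy, OpenCV 4.12 (cv2) and the standard library are available. Lean on these libraries where they do the work, as an engineer would, in place of code of your own. Each camera call takes 0.05 s, during which the arm holds its last target. There are 200 camera calls.

## Working session

There is one attempt and no reset: what is moved stays moved. The work goes in short steps, Python scripts to look and compute and a tool call to move; the robot and the scene stay as the last step left them, time stands still between calls to the robot, and variables do not carry over. Pictures are saved under pics/ and viewed, at most 14 in all, crops included, and the job is handed in when it is done.

Besides the shell and the picture viewer there is one more tool, called after "Emit:" as a command line: name --argument value ..., lists and objects as JSON in quotes. move_arm: Moves the arm, as the interface text tells. Its arguments: {"type":"object","properties":{"plan":{"type":"array","items":{"type":"object","properties":{"delta_pos":{"type":"array","items":{"type":"number"}},"turn":{"type":"array","items":{"type":"number"}},"fingers":{"type":"number"}}}},"force":{"type":"number"}},"required":["plan"]}

```bash
mkdir -p pics; cat > h.py <<'E'
import numpy as np, cv2
from workcell import get_obs, camera, hand_in, tip_reach
def world(c):
    h,w=c["range_z"].shape
    u,v=np.meshgrid(np.arange(w),np.arange(h)); z=c["range_z"]
    P=np.stack([(u-c["cx"])/c["fx"]*z,(v-c["cy"])/c["fy"]*z,z],-1)
    X=(P-c["t"])@c["R"]; X[z==0]=np.nan
    return X
def save(c,n,s=1.4): cv2.imwrite("pics/"+n,cv2.resize(c["color"][:,:,::-1],None,fx=s,fy=s,interpolation=cv2.INTER_CUBIC))
E
python3 - <<'E'
from h import *
for n in("top","side"):
    c=camera(n); save(c,n+"0.png"); np.savez("/tmp/"+n,**c); print(n,c["fx"],-c["R"].T@c["t"])
print(get_obs(),tip_reach)
E
```

```text
top 505.996445150535 [ 0.4168394  -0.01572017  1.41426275]
side 382.6036666080303 [ 0.42273974 -0.67177348  0.72046443]
{'clock': 0.1, 'joint_pos': array([-1.31659653,  0.33278749, -0.06468533,  1.46085671,  0.02161391,
        1.34987989, -0.08850828]), 'joint_velocities': array([-0.00091614, -0.00137207,  0.00034513, -0.00304133,  0.000174  ,
        0.00059881, -0.00036248]), 'tau': array([ 1.60059415e-03, -6.26739335e+01,  4.94148047e-02, -3.92429817e+01,
        1.64509850e-02,  7.07622792e-03,  3.87400542e-05]), 'position': array([0.17072777, 0.60090276, 0.24160897]), 'ee_rot': array([ 1.37958408e-01,  9.90437830e-01, -6.15942486e-04, -4.85194669e-05]), 'ft_force': array([-0.5455718 , -0.116726  , -0.31660231]), 'torque': array([ 0.08187015, -0.04828434, -0.05671634]), 'grasp_force': 0.0, 'grip_width': 1.0006298359940744} 0.011
```

View pics/top0.png

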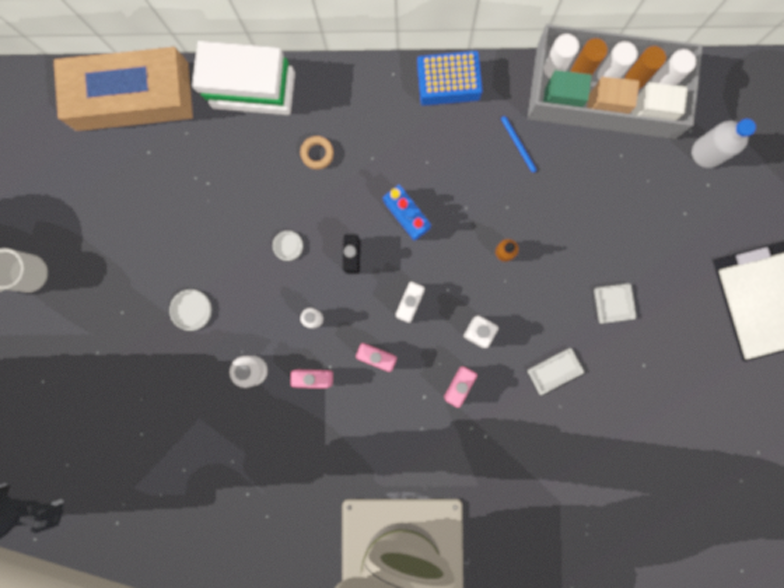

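View pics/side0.png

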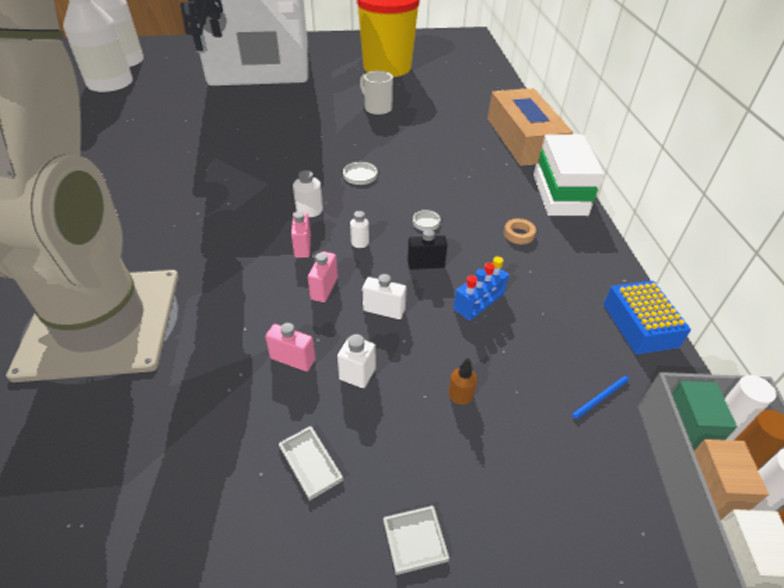

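Top view (784x588): the white bottles are large round (248,371), small round (311,318), flat (410,302) and square (482,332). The trays are large round (190,310), small round (288,246), square (615,303) and oblong (556,371). For the flat bottle, the candidates are white (410,302), black (351,253) and pink (311,379), (376,357), (461,387). Only (410,302) is white, so that is the one meant.

```bash
cat > m.py <<'E'
from h import *
S={"Lb":(248,371,.066),"Sb":(311,318,.052),"Fb":(410,302,.062),"Qb":(482,332,.066),"Lt":(190,310,0),"St":(288,246,0),"Qt":(615,303,0),"Ot":(556,371,0),
"rack":(407,212,.0),"drop":(508,250,0),"blk":(351,253,.062),"p1":(311,379,.062),"p2":(376,357,.062),"p3":(461,387,.062)}
def measure(c,names=S,seeds=S):
    X=world(c)
    for n in names:
        u,v,h=seeds[n]; x0=X[int(v/1.4),int(u/1.4)]
        d=np.hypot(X[...,0]-x0[0],X[...,1]-x0[1])
        lo,hi=(h-.006,h+.006) if h else ((.006,.02) if n[1]=="t" else (.02,.15))
        p=X[(d<.06)&(X[...,2]>lo)&(X[...,2]<hi)]
        cap=X[(d<.05)&(X[...,2]>h+.012)&(X[...,2]<.12)] if h else p
        r=cv2.minAreaRect((p[:,:2]*1000).astype(np.float32))
        cc,rad=cv2.minEnclosingCircle((p[:,:2]*1000).astype(np.float32))
        print(n,len(p),"rect",np.round(r[0]),np.round(r[1]),round(r[2],1),"circ",np.round(cc,1),round(rad,1),"cap",np.round(1000*(cap[:,:2].min(0)+cap[:,:2].max(0))/2,1),"z",round(float(np.nanmax(cap[:,2])),3))
E
python3 - <<'E'
from m import *
c=dict(np.load("/tmp/top.npz")); measure(c)
s=cv2.resize(c["color"][190:300,110:460,::-1],None,fx=2.28,fy=2.28,interpolation=cv2.INTER_CUBIC); cv2.imwrite("pics/crop.png",s)
E
```

```text
Lb 215 rect [369. 296.] [57. 56.] 87.9 circ [368.6 296.1] 29.0 cap [369.3 295.7] z 0.099
Sb 74 rect [471. 174.] [33. 33.] 1.2 circ [470.5 174. ] 17.3 cap [471.  174.4] z 0.08
Fb 229 rect [500. -18.] [30. 71.] 67.1 circ [499.8 -17.2] 36.9 cap [499.5 -19.1] z 0.088
Qb 193 rect [ 441. -155.] [46. 46.] 59.2 circ [ 442.3 -154.5] 29.6 cap [ 441.8 -154.6] z 0.095
Lt 194 rect [489. 422.] [101.  99.] 73.1 circ [488.7 425.2] 57.6 cap [491. 424.] z 0.019
St 123 rect [617. 223.] [ 88. 113.] 48.5 circ [621.1 228.4] 57.4 cap [621.9 228.5] z 0.018
Qt 218 rect [ 493. -423.] [105.  99.] 84.0 circ [ 493.4 -422.9] 58.1 cap [ 495.6 -425.7] z 0.019
Ot 242 rect [ 358. -308.] [115. 107.] 80.1 circ [ 362.3 -307. ] 59.2 cap [ 361.4 -308.2] z 0.02
rack 557 rect [678. -13.] [101.  40.] 37.3 circ [676.4 -12.4] 53.2 cap [675.9 -12.4] z 0.093
drop 187 rect [ 601. -209.] [38. 39.] 21.8 circ [ 601.  -208.8] 20.1 cap [ 601.1 -208.9] z 0.095
blk 222 rect [595.  96.] [30. 69.] 89.4 circ [595.3  95.1] 36.6 cap [595.   94.3] z 0.086
p1 240 rect [354. 172.] [70. 29.] 89.4 circ [353.  172.3] 36.9 cap [353.7 172.8] z 0.087
p2 240 rect [394.  48.] [71. 30.] 68.0 circ [392.6  48.4] 36.4 cap [393.6  47.4] z 0.093
p3 237 rect [ 336. -113.] [30. 71.] 61.0 circ [ 336.3 -114.8] 36.8 cap [ 336.5 -113.3] z 0.087
```

View pics/crop.png

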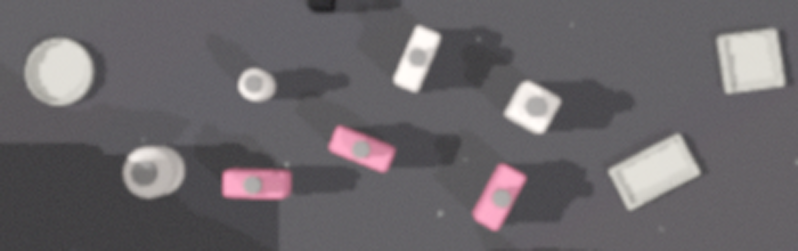

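The crop confirms it: the white flat bottle is at crop (417,58) with two pink look-alikes nearby and the black one at the top edge. The tray fits need a brightness mask, because bench depth noise got into them.

```bash
python3 - <<'E'
from m import *
c=dict(np.load("/tmp/top.npz")); X=world(c)
g=(c["color"].min(2)>95).astype(np.uint8)
n,L=cv2.connectedComponents(g)
for k in("Lt","St","Qt","Ot"):
    u,v,h=S[k]; m=L==L[int(v/1.4),int(u/1.4)]
    # place pixels on plane z = .012
    vv,uu=np.nonzero(m); R,t=c["R"],c["t"]; C=-R.T@t
    d=np.stack([(uu-c["cx"])/c["fx"],(vv-c["cy"])/c["fy"],np.ones(len(uu))],1)@R
    p=(C+d*((.012-C[2])/d[:,2])[:,None])[:,:2]*1000; p=p.astype(np.float32)
    r=cv2.minAreaRect(p); cc,rad=cv2.minEnclosingCircle(p)
    q=X[m]; 
    print(k,m.sum(),np.round(r[0],1),np.round(r[1],1),round(r[2],1),"circ",np.round(cc,1),round(rad,1),"mean3d",np.round(1000*np.nanmean(q,0),1))
b=X[(np.hypot(X[...,0]-.4,X[...,1]+.05)<.03)]; print("bench z",b[:,2].mean())
from scipy.spatial.transform import Rotation as Ro
print(Ro.from_quat(get_obs()["ee_rot"]).as_matrix().round(3))
E
```

```text
Lt 113605 [660.6  27.8] [1606.   924.4] 89.1 circ [687.   27.4] 913.7 mean3d [742.3 -22.3 -36.7]
St 113605 [660.6  27.8] [1606.   924.4] 89.1 circ [687.   27.4] 913.7 mean3d [742.3 -22.3 -36.7]
Qt 113605 [660.6  27.8] [1606.   924.4] 89.1 circ [687.   27.4] 913.7 mean3d [742.3 -22.3 -36.7]
Ot 113605 [660.6  27.8] [1606.   924.4] 89.1 circ [687.   27.4] 913.7 mean3d [742.3 -22.3 -36.7]
bench z -0.00013335999286738262
[[-0.962  0.273 -0.   ]
 [ 0.273  0.962 -0.001]
 [-0.    -0.001 -1.   ]]
```

The manual's scale: shifts go in shares of 0.75 m and turns go in shares of 2 rad. Converting my numbers, -0.274 m / 0.75 = -0.3653, 0.08 m / 0.75 = 0.1067.

Emit:
move_arm --plan '[{"delta_pos":[-0.3653,-0.3187,0.1067],"turn":[0,0,0],"fingers":0},{"delta_pos":[-0.3653,-0.3187,0.1067],"turn":[0,0,0],"fingers":0},{"delta_pos":[-0.3653,-0.3187,0.1067],"turn":[0,0,0],"fingers":0},{"delta_pos":[-0.3653,-0.3187,0.1067],"turn":[0,0,0],"fingers":0},{"delta_pos":[-0.3653,-0.3187,0.1067],"turn":[0,0,0],"fingers":0},{"delta_pos":[-0.3653,-0.3187,0.1067],"turn":[0,0,0],"fingers":0},{"delta_pos":[-0.3653,-0.3187,0.1067],"turn":[0,0,0],"fingers":0},{"delta_pos":[-0.3653,-0.3187,0.1067],"turn":[0,0,0],"fingers":0},{"delta_pos":[-0.3653,-0.3187,0.1067],"turn":[0,0,0],"fingers":0},{"delta_pos":[-0.3653,-0.3187,0.1067],"turn":[0,0,0],"fingers":0}]' --force 40

```text
clock: 1.35
position: [0.3685, 0.2974, 0.1624]
ee_rot: [0.137, 0.991, 0.0, 0.0]
ft_force: [-0.2, -0.2, 0.4]
grip_width: 1.003
grasp_force: 0.0
```

```bash
cat > go.py <<'E'
import sys
from h import *
from scipy.spatial.transform import Rotation as Ro
def go(x,y,z,ang=None):
    o=get_obs(); R=Ro.from_quat(o["ee_rot"]); d=R.inv().apply(np.array([x,y,z])/1000-o["position"])
    M=R.as_matrix(); a=np.degrees(np.arctan2(M[1,1],M[0,1]))
    w=0
    if ang is not None: w=(ang-a+90)%180-90   # tool z is down: world +w = tool -w
    up=Ro.from_matrix(M); tilt=np.cross(M[:,2],[0,0,-1]); 
    print("t",o["clock"],"pos",(o["position"]*1000).round(1),"closing",round(a,1),"| delta",d.round(4),"turn z",round(-np.radians(w),3),"tilt fix",R.inv().apply(tilt).round(4),"w",o["grip_width"]*85,"j7",o["joint_pos"][6].round(2))
if len(sys.argv)>3: go(*map(float,sys.argv[1:]))
E
python3 go.py 369 296 42
python3 - <<'E'
from m import *
c=dict(np.load("/tmp/top.npz")); X=world(c)
for th in(130,150):
  g=(c["color"].min(2)>th).astype(np.uint8)
  n,L=cv2.connectedComponents(g)
  for k in("Lt","St","Qt","Ot"):
    u,v,h=S[k]; m=L==L[int(v/1.4),int(u/1.4)]
    vv,uu=np.nonzero(m); R,t=c["R"],c["t"]; C=-R.T@t
    d=np.stack([(uu-c["cx"])/c["fx"],(vv-c["cy"])/c["fy"],np.ones(len(uu))],1)@R
    p=(C+d*((.010-C[2])/d[:,2])[:,None])[:,:2]*1000; p=p.astype(np.float32)
    r=cv2.minAreaRect(p); cc,rad=cv2.minEnclosingCircle(p)
    print(th,k,m.sum(),np.round(r[0],1),np.round(r[1],1),round(r[2],1),"circ",np.round(cc,1),round(rad,1),"mean3d",np.round(1000*np.nanmean(X[m],0),1))
E
```

```text
t 1.35 pos [368.5 297.4 162.4] closing 74.2 | delta [-0.0008 -0.0013  0.1204] turn z -0.0 tilt fix [0.0003 0.     0.    ] w 85.23002566228539 j7 0.53
130 Lt 708 [489.5 419.1] [81.4 81.4] 0.8 circ [490.8 419.7] 42.5 mean3d [490.9 421.2   4. ]
130 St 383 [618.4 225.2] [60.3 59.4] 44.8 circ [618.3 225.6] 31.4 mean3d [618.9 226.6   4. ]
130 Qt 716 [ 496.9 -423.7] [73.  75.2] 7.3 circ [ 497.6 -423.5] 48.9 mean3d [ 497.2 -425.5    4.3]
130 Ot 753 [ 364.2 -303.4] [56.9 99.4] 26.9 circ [ 364.1 -304. ] 54.4 mean3d [ 363.8 -304.7    4.2]
150 Lt 676 [490.8 419.2] [81.5 78.3] 89.6 circ [490.5 419.7] 41.4 mean3d [491.2 421.3   4.1]
150 St 357 [618.4 225.2] [56.8 56.3] 0.2 circ [618.1 225.6] 30.3 mean3d [618.9 226.3   4.2]
150 Qt 670 [ 497.  -423.9] [70.6 72.8] 7.1 circ [ 496.  -423.7] 47.8 mean3d [ 497.2 -425.6    4.5]
150 Ot 721 [ 364.7 -303.7] [55.4 97.7] 27.0 circ [ 363.2 -303.9] 53.6 mean3d [ 364.2 -304.9    4.4]
```

Emit:
move_arm --plan '[{"delta_pos":[-0.0013,-0.0013,0.08],"turn":[0,0,0],"fingers":0},{"delta_pos":[-0.0013,-0.0013,0.1333],"turn":[0,0,0],"fingers":0},{"delta_pos":[-0.0013,-0.0013,0.16],"turn":[0,0,0],"fingers":0},{"delta_pos":[-0.0013,-0.0013,0.16],"turn":[0,0,0],"fingers":0},{"delta_pos":[-0.0013,-0.0013,0.16],"turn":[0,0,0],"fingers":0.6},{"delta_pos":[-0.0013,-0.0013,0.16],"turn":[0,0,0],"fingers":0.6},{"delta_pos":[-0.0013,-0.0013,0.16],"turn":[0,0,0],"fingers":0.6},{"delta_pos":[-0.0013,-0.0013,0.16],"turn":[0,0,0],"fingers":0.6},{"delta_pos":[-0.0013,-0.0013,0.16],"turn":[0,0,0],"fingers":0.6},{"delta_pos":[-0.0013,-0.0013,0.16],"turn":[0,0,0],"fingers":0.6}]' --force 40

```text
clock: 2.6
position: [0.3703, 0.296, 0.0438]
ee_rot: [0.138, 0.99, 0.001, 0.001]
ft_force: [-0.8, -1.5, 6.2]
grip_width: 0.663
grasp_force: 42.2
```

```bash
python3 go.py 490.5 420.5 46
```

```text
t 2.6 pos [370.3 296.   43.8] closing 74.1 | delta [-0.0816  0.1526 -0.0018] turn z -0.0 tilt fix [ 0.0022  0.0008 -0.    ] w 56.33593435996283 j7 0.56
```

Emit:
move_arm --plan '[{"delta_pos":[0,0,-0.04],"turn":[0,0,0],"fingers":0.6},{"delta_pos":[0,0,-0.08],"turn":[0,0,0],"fingers":0.6},{"delta_pos":[-0.0267,0.0507,-0.08],"turn":[0,0,0],"fingers":0.6},{"delta_pos":[-0.0547,0.1013,-0.08],"turn":[0,0,0],"fingers":0.6},{"delta_pos":[-0.0813,0.152,-0.08],"turn":[0,0,0],"fingers":0.6},{"delta_pos":[-0.1093,0.204,-0.08],"turn":[0,0,0],"fingers":0.6},{"delta_pos":[-0.1093,0.204,-0.08],"turn":[0,0,0],"fingers":0.6},{"delta_pos":[-0.1093,0.204,-0.08],"turn":[0,0,0],"fingers":0.6}]'

```text
clock: 3.6
position: [0.4902, 0.4196, 0.1024]
ee_rot: [0.138, 0.99, -0.0, -0.0]
ft_force: [-0.2, 0.3, -2.4]
grip_width: 0.665
grasp_force: 44.0
```

```bash
python3 go.py 490.5 420.5 46; python3 - <<'E'
from h import *
c=camera("side"); save(c,"s1.png")
E
```

```text
t 3.6 pos [490.2 419.6 102.4] closing 74.1 | delta [-0.0001  0.001   0.0564] turn z -0.0 tilt fix [-0.0004 -0.0002  0.    ] w 56.54154650604131 j7 0.58
```

View pics/s1.png

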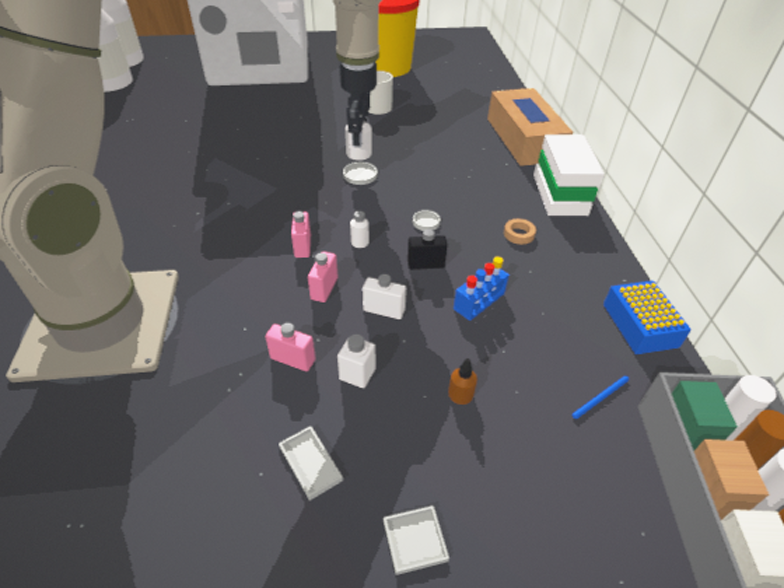

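The side picture shows the large bottle upright in the gripper at (359,140), directly above its tray at (360,173).

To row units: 0.056 m / 0.75 = 0.0747, 0.05 m / 0.75 = 0.0667.

Emit:
move_arm --plan '[{"delta_pos":[0,0.0013,0.04],"turn":[0,0,0],"fingers":0.6},{"delta_pos":[0,0.0013,0.0667],"turn":[0,0,0],"fingers":0.6},{"delta_pos":[0,0.0013,0.0747],"turn":[0,0,0],"fingers":0.6},{"delta_pos":[0,0.0013,0.0747],"turn":[0,0,0],"fingers":0.6},{"delta_pos":[0,0.0013,0.0747],"turn":[0,0,0],"fingers":0.6}]'

```text
clock: 4.28
position: [0.4907, 0.4208, 0.047]
ee_rot: [0.138, 0.99, 0.0, 0.0]
ft_force: [-2.0, -2.4, 3.4]
grip_width: 0.663
grasp_force: 44.5
```

To row units: -0.12 m / 0.75 = -0.16, -0.09 m / 0.75 = -0.12.

Emit:
move_arm --plan '[{"delta_pos":[0,0,0],"turn":[0,0,0],"fingers":0.3},{"delta_pos":[0,0,0],"turn":[0,0,0],"fingers":0},{"delta_pos":[0,0,0],"turn":[0,0,0],"fingers":0},{"delta_pos":[0,0,0],"turn":[0,0,0],"fingers":0},{"delta_pos":[0,0,-0.0533],"turn":[0,0,0],"fingers":0},{"delta_pos":[0,0,-0.12],"turn":[0,0,0],"fingers":0},{"delta_pos":[0,0,-0.16],"turn":[0,0,0],"fingers":0},{"delta_pos":[0,0,-0.16],"turn":[0,0,0],"fingers":0}]'

```text
clock: 5.28
position: [0.4918, 0.4219, 0.1693]
ee_rot: [0.138, 0.99, 0.002, 0.001]
ft_force: [0.5, -0.4, -0.7]
grip_width: 0.999
grasp_force: 0.0
```

```bash
python3 go.py 471 174 160
```

```text
t 5.275 pos [491.8 421.9 169.3] closing 74.1 | delta [-0.0477 -0.2442  0.0084] turn z -0.0 tilt fix [0.0045 0.0024 0.    ] w 84.93726335134733 j7 0.57
```

To row units: -0.243 m / 0.75 = -0.324, -0.047 m / 0.75 = -0.0627.

Emit:
move_arm --plan '[{"delta_pos":[-0.0627,-0.324,0.008],"turn":[0,0,0],"fingers":0},{"delta_pos":[-0.0627,-0.324,0.008],"turn":[0,0,0],"fingers":0},{"delta_pos":[-0.0627,-0.324,0.008],"turn":[0,0,0],"fingers":0},{"delta_pos":[-0.0627,-0.324,0.008],"turn":[0,0,0],"fingers":0},{"delta_pos":[-0.0627,-0.324,0.008],"turn":[0,0,0],"fingers":0},{"delta_pos":[-0.0627,-0.324,0.008],"turn":[0,0,0],"fingers":0},{"delta_pos":[-0.0627,-0.324,0.008],"turn":[0,0,0],"fingers":0},{"delta_pos":[-0.0627,-0.324,0.008],"turn":[0,0,0],"fingers":0}]'

```text
clock: 6.28
position: [0.4693, 0.1753, 0.16]
ee_rot: [0.137, 0.991, -0.0, -0.0]
ft_force: [-0.4, -0.2, 0.8]
grip_width: 0.999
grasp_force: 0.0
```

```bash
python3 go.py 471 174 32; python3 - <<'E'
from m import *
c=camera("top"); measure(c,["Lb"],{"Lb":(190,310,.069)}); measure(c,["Sb"])
E
```

```text
t 6.275 pos [469.3 175.3 160. ] closing 74.2 | delta [-0.002  -0.0008  0.128 ] turn z -0.0 tilt fix [-0.0003 -0.0003  0.    ] w 84.93323128301328 j7 0.88
Lb 209 rect [489. 420.] [56. 55.] 10.1 circ [489.3 420.6] 29.1 cap [485.8 420.9] z 0.1Traceback (most recent call last):
  File "<stdin>", line 2, in <module>
  File "m.py", line 14, in measure
    print(n,len(p),"rect",np.round(r[0]),np.round(r[1]),round(r[2],1),"circ",np.round(cc,1),round(rad,1),"cap",np.round(1000*(cap[:,:2].min(0)+cap[:,:2].max(0))/2,1),"z",round(float(np.nanmax(cap[:,2])),3))
                                                                                                                              ~~~~~~~~~~~~~^^^
    return umr_minimum(a, axis, None, out, keepdims, initial, where)
ValueError: zero-size array to reduction operation minimum which has no identity
```

To row units: 0.128 m / 0.75 = 0.1707, 0.11 m / 0.75 = 0.1467.

Emit:
move_arm --plan '[{"delta_pos":[-0.0027,-0.0013,0.08],"turn":[0,0,0],"fingers":0},{"delta_pos":[-0.0027,-0.0013,0.1467],"turn":[0,0,0],"fingers":0},{"delta_pos":[-0.0027,-0.0013,0.1707],"turn":[0,0,0],"fingers":0},{"delta_pos":[-0.0027,-0.0013,0.1707],"turn":[0,0,0],"fingers":0},{"delta_pos":[-0.0027,-0.0013,0.1707],"turn":[0,0,0],"fingers":0.3},{"delta_pos":[-0.0027,-0.0013,0.1707],"turn":[0,0,0],"fingers":0.5},{"delta_pos":[-0.0027,-0.0013,0.1707],"turn":[0,0,0],"fingers":0.8},{"delta_pos":[-0.0027,-0.0013,0.1707],"turn":[0,0,0],"fingers":0.8},{"delta_pos":[-0.0027,-0.0013,0.1707],"turn":[0,0,0],"fingers":0.8},{"delta_pos":[-0.0027,-0.0013,0.1707],"turn":[0,0,0],"fingers":0.8},{"delta_pos":[-0.0027,-0.0013,0.1707],"turn":[0,0,0],"fingers":0.8}]' --force 30

```text
clock: 7.7
position: [0.4717, 0.1732, 0.0333]
ee_rot: [0.138, 0.99, 0.001, 0.001]
ft_force: [-1.9, 0.3, 6.3]
grip_width: 0.409
grasp_force: 29.5
```

```bash
python3 go.py 618.5 226 36
```

```text
t 7.7 pos [471.7 173.2  33.3] closing 74.1 | delta [-0.1267  0.0909 -0.0024] turn z -0.0 tilt fix [ 0.0013  0.001  -0.    ] w 34.76170480495889 j7 0.94
```

To row units: -0.127 m / 0.75 = -0.1693, -0.095 m / 0.75 = -0.1267.

Emit:
move_arm --plan '[{"delta_pos":[0,0,-0.04],"turn":[0,0,0],"fingers":0.8},{"delta_pos":[0,0,-0.08],"turn":[0,0,0],"fingers":0.8},{"delta_pos":[-0.04,0.0307,-0.08],"turn":[0,0,0],"fingers":0.8},{"delta_pos":[-0.084,0.06,-0.08],"turn":[0,0,0],"fingers":0.8},{"delta_pos":[-0.1267,0.0907,-0.08],"turn":[0,0,0],"fingers":0.8},{"delta_pos":[-0.1693,0.1213,-0.08],"turn":[0,0,0],"fingers":0.8},{"delta_pos":[-0.1693,0.1213,-0.08],"turn":[0,0,0],"fingers":0.8},{"delta_pos":[-0.1693,0.1213,-0.08],"turn":[0,0,0],"fingers":0.8}]'

```text
clock: 8.7
position: [0.6177, 0.2254, 0.0922]
ee_rot: [0.138, 0.99, -0.0, -0.0]
ft_force: [-0.3, -0.7, 0.1]
grip_width: 0.409
grasp_force: 30.3
```

```bash
python3 go.py 618.5 226 36
```

```text
t 8.7 pos [617.7 225.4  92.2] closing 74.1 | delta [-0.0006  0.0009  0.0562] turn z -0.0 tilt fix [-0.0004 -0.0006 -0.    ] w 34.79622224492859 j7 0.98
```

To row units: -0.07 m / 0.75 = -0.0933, 0.056 m / 0.75 = 0.0747.

Emit:
move_arm --plan '[{"delta_pos":[0,0,0.04],"turn":[0,0,0],"fingers":0.8},{"delta_pos":[0,0,0.0667],"turn":[0,0,0],"fingers":0.8},{"delta_pos":[0,0,0.0747],"turn":[0,0,0],"fingers":0.8},{"delta_pos":[0,0,0.0747],"turn":[0,0,0],"fingers":0.8},{"delta_pos":[0,0,0.0747],"turn":[0,0,0],"fingers":0.4},{"delta_pos":[0,0,0.0747],"turn":[0,0,0],"fingers":0.2},{"delta_pos":[0,0,0.0747],"turn":[0,0,0],"fingers":0},{"delta_pos":[0,0,0.0747],"turn":[0,0,0],"fingers":0},{"delta_pos":[0,0,0.0747],"turn":[0,0,0],"fingers":0},{"delta_pos":[0,0,0.0133],"turn":[0,0,0],"fingers":0},{"delta_pos":[0,0,-0.0533],"turn":[0,0,0],"fingers":0},{"delta_pos":[0,0,-0.0933],"turn":[0,0,0],"fingers":0}]'

```text
clock: 10.2
position: [0.6189, 0.2258, 0.1652]
ee_rot: [0.138, 0.99, 0.001, 0.001]
ft_force: [0.5, 0.3, 0.1]
grip_width: 1.001
grasp_force: 0.0
```

```bash
python3 go.py 500 -18 160 67.1
```

```text
t 10.2 pos [618.9 225.8 165.2] closing 74.1 | delta [ 0.0478 -0.2671  0.0046] turn z 0.123 tilt fix [0.002  0.0022 0.    ] w 85.05774270281854 j7 0.97
```

To row units: -0.266 m / 0.75 = -0.3547, 0.048 m / 0.75 = 0.064, 0.123 rad / 2 = 0.0615.

Emit:
move_arm --plan '[{"delta_pos":[0.064,-0.3547,0.0053],"turn":[0,0,0.0615],"fingers":0},{"delta_pos":[0.064,-0.3547,0.0053],"turn":[0,0,0.0615],"fingers":0},{"delta_pos":[0.064,-0.3547,0.0053],"turn":[0,0,0.0615],"fingers":0},{"delta_pos":[0.064,-0.3547,0.0053],"turn":[0,0,0.0615],"fingers":0},{"delta_pos":[0.064,-0.3547,0.0053],"turn":[0,0,0.0615],"fingers":0},{"delta_pos":[0.064,-0.3547,0.0053],"turn":[0,0,0.0615],"fingers":0},{"delta_pos":[0.064,-0.3547,0.0053],"turn":[0,0,0.0615],"fingers":0},{"delta_pos":[0.064,-0.3547,0.0053],"turn":[0,0,0.0615],"fingers":0}]'

```text
clock: 11.2
position: [0.4998, -0.0155, 0.1581]
ee_rot: [0.197, 0.98, -0.0, -0.0]
ft_force: [-0.4, 0.1, 0.2]
grip_width: 0.998
grasp_force: 0.0
```

```bash
python3 go.py 500 -18 34 67.1; python3 - <<'E'
from m import *
c=camera("top"); measure(c,["Sb","blk"],{"Sb":(288,246,.055),"blk":S["blk"]}); save(c,"t2.png")
E
```

```text
t 11.2 pos [499.8 -15.5 158.1] closing 67.2 | delta [-0.0011 -0.0022  0.1241] turn z 0.002 tilt fix [-0.0001 -0.0002 -0.    ] w 84.80348887652225 j7 1.17
Sb 69 rect [616. 225.] [34. 33.] 44.5 circ [616.4 226.1] 17.9 cap [616.  225.7] z 0.083
blk 227 rect [595.  96.] [30. 69.] 89.3 circ [595.1  94.7] 36.4 cap [595.   95.7] z 0.087
```

View pics/t2.png

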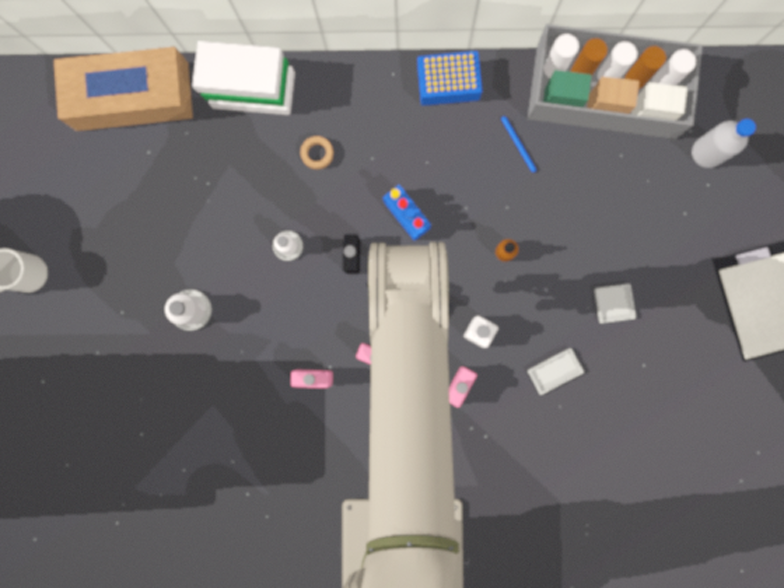

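The top view shows the small bottle in its tray at (288,246) and the large one at (189,310). The rack and dropper have not moved. Next is the flat bottle.

To row units: 0.122 m / 0.75 = 0.1627, -0.002 m / 0.75 = -0.0027.

Emit:
move_arm --plan '[{"delta_pos":[-0.0013,-0.0027,0.08],"turn":[0,0,0],"fingers":0},{"delta_pos":[-0.0013,-0.0027,0.1467],"turn":[0,0,0],"fingers":0},{"delta_pos":[-0.0013,-0.0027,0.1627],"turn":[0,0,0],"fingers":0},{"delta_pos":[-0.0013,-0.0027,0.1627],"turn":[0,0,0],"fingers":0},{"delta_pos":[-0.0013,-0.0027,0.1627],"turn":[0,0,0],"fingers":0.4},{"delta_pos":[-0.0013,-0.0027,0.1627],"turn":[0,0,0],"fingers":0.6},{"delta_pos":[-0.0013,-0.0027,0.1627],"turn":[0,0,0],"fingers":0.85},{"delta_pos":[-0.0013,-0.0027,0.1627],"turn":[0,0,0],"fingers":0.85},{"delta_pos":[-0.0013,-0.0027,0.1627],"turn":[0,0,0],"fingers":0.85},{"delta_pos":[-0.0013,-0.0027,0.1627],"turn":[0,0,0],"fingers":0.85},{"delta_pos":[-0.0013,-0.0027,0.1627],"turn":[0,0,0],"fingers":0.85}]' --force 40

```text
clock: 12.62
position: [0.5, -0.0192, 0.0371]
ee_rot: [0.199, 0.98, 0.0, 0.0]
ft_force: [-1.6, 1.2, 6.9]
grip_width: 0.345
grasp_force: 39.7
```

```bash
python3 go.py 364 -304.3 39 27
```

```text
t 12.625 pos [500.  -19.2  37.1] closing 67.1 | delta [ 0.0143 -0.3156 -0.0022] turn z 0.7 tilt fix [ 0.0009  0.0008 -0.    ] w 29.361542118413006 j7 1.25
```

To row units: -0.315 m / 0.75 = -0.42, -0.12 m / 0.75 = -0.16, 0.7 rad / 2 = 0.35.

Emit:
move_arm --plan '[{"delta_pos":[0,0,-0.0533],"turn":[0,0,0],"fingers":0.85},{"delta_pos":[0,0,-0.1067],"turn":[0,0,0],"fingers":0.85},{"delta_pos":[0,0,-0.16],"turn":[0,0,0],"fingers":0.85},{"delta_pos":[0.0027,-0.06,-0.16],"turn":[0,0,0.05],"fingers":0.85},{"delta_pos":[0.0053,-0.12,-0.16],"turn":[0,0,0.1],"fingers":0.85},{"delta_pos":[0.008,-0.18,-0.16],"turn":[0,0,0.15],"fingers":0.85},{"delta_pos":[0.0107,-0.24,-0.16],"turn":[0,0,0.2],"fingers":0.85},{"delta_pos":[0.0133,-0.3,-0.16],"turn":[0,0,0.25],"fingers":0.85},{"delta_pos":[0.016,-0.36,-0.16],"turn":[0,0,0.3],"fingers":0.85},{"delta_pos":[0.0187,-0.42,-0.16],"turn":[0,0,0.35],"fingers":0.85},{"delta_pos":[0.0187,-0.42,-0.16],"turn":[0,0,0.35],"fingers":0.85},{"delta_pos":[0.0187,-0.42,-0.16],"turn":[0,0,0.35],"fingers":0.85}]'

```text
clock: 14.12
position: [0.3641, -0.3035, 0.1562]
ee_rot: [0.522, 0.853, 0.0, -0.0]
ft_force: [0.8, 0.1, -1.5]
grip_width: 0.348
grasp_force: 40.2
```

```bash
python3 go.py 364 -304.3 39 27; python3 - <<'E'
from h import *
c=camera("side"); save(c,"s3.png")
E
```

```text
t 14.125 pos [ 364.1 -303.5  156.2] closing 27.0 | delta [-0.0007 -0.0005  0.1172] turn z 0.001 tilt fix [ 0.0003 -0.0005 -0.    ] w 29.547643971733795 j7 1.13
```

View pics/s3.png

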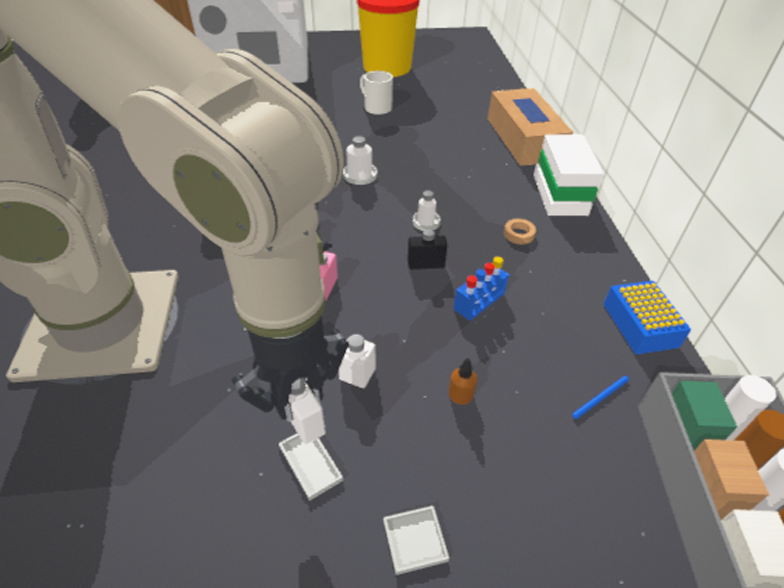

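The flat bottle is upright at (305,412), aligned above the oblong tray at (311,463). I'll lower it now.

To row units: 0.117 m / 0.75 = 0.156, -0.001 m / 0.75 = -0.0013.

Emit:
move_arm --plan '[{"delta_pos":[-0.0013,0,0.0667],"turn":[0,0,0],"fingers":0.85},{"delta_pos":[-0.0013,0,0.1267],"turn":[0,0,0],"fingers":0.85},{"delta_pos":[-0.0013,0,0.1467],"turn":[0,0,0],"fingers":0.85},{"delta_pos":[-0.0013,0,0.156],"turn":[0,0,0],"fingers":0.85},{"delta_pos":[-0.0013,0,0.156],"turn":[0,0,0],"fingers":0.85},{"delta_pos":[-0.0013,0,0.156],"turn":[0,0,0],"fingers":0.5},{"delta_pos":[-0.0013,0,0.156],"turn":[0,0,0],"fingers":0.2},{"delta_pos":[-0.0013,0,0.156],"turn":[0,0,0],"fingers":0},{"delta_pos":[-0.0013,0,0.156],"turn":[0,0,0],"fingers":0},{"delta_pos":[-0.0013,0,0.156],"turn":[0,0,0],"fingers":0},{"delta_pos":[-0.0013,0,0.0933],"turn":[0,0,0],"fingers":0},{"delta_pos":[-0.0013,0,0.0133],"turn":[0,0,0],"fingers":0}]'

```text
clock: 15.68
position: [0.3635, -0.3046, 0.1467]
ee_rot: [0.523, 0.853, -0.001, -0.001]
ft_force: [1.9, 0.4, -0.3]
grip_width: 0.997
grasp_force: 0.0
```

```bash
python3 go.py 441.5 -154.8 160 59.2
```

```text
t 15.675 pos [ 363.5 -304.6  146.7] closing 27.0 | delta [ 0.0981  0.1374 -0.0135] turn z -0.563 tilt fix [-0.0028 -0.0016  0.    ] w 84.75179870773833 j7 1.14
```

To row units: 0.137 m / 0.75 = 0.1827, 0.098 m / 0.75 = 0.1307, -0.563 rad / 2 = -0.2815.

Emit:
move_arm --plan '[{"delta_pos":[0.0133,0.0187,-0.0187],"turn":[0,0,-0.03],"fingers":0},{"delta_pos":[0.1307,0.1827,-0.0187],"turn":[0,0,-0.2815],"fingers":0},{"delta_pos":[0.1307,0.1827,-0.0187],"turn":[0,0,-0.2815],"fingers":0},{"delta_pos":[0.1307,0.1827,-0.0187],"turn":[0,0,-0.2815],"fingers":0},{"delta_pos":[0.1307,0.1827,-0.0187],"turn":[0,0,-0.2815],"fingers":0},{"delta_pos":[0.1307,0.1827,-0.0187],"turn":[0,0,-0.2815],"fingers":0},{"delta_pos":[0.1307,0.1827,-0.0187],"turn":[0,0,-0.2815],"fingers":0},{"delta_pos":[0.1307,0.1827,-0.0187],"turn":[0,0,-0.2815],"fingers":0}]'

```text
clock: 16.68
position: [0.4417, -0.1561, 0.1602]
ee_rot: [0.266, 0.964, 0.0, -0.0]
ft_force: [0.4, -0.4, 0.1]
grip_width: 1.0
grasp_force: 0.0
```

```bash
python3 go.py 441.5 -154.8 40 59.2
```

```text
t 16.675 pos [ 441.7 -156.1  160.2] closing 59.1 | delta [0.0008 0.001  0.1202] turn z -0.001 tilt fix [ 0.0001 -0.0001 -0.    ] w 85.02427868119011 j7 1.31
```

To row units: 0.12 m / 0.75 = 0.16, 0.001 m / 0.75 = 0.0013.

Emit:
move_arm --plan '[{"delta_pos":[0.0013,0.0013,0.08],"turn":[0,0,0],"fingers":0},{"delta_pos":[0.0013,0.0013,0.14],"turn":[0,0,0],"fingers":0},{"delta_pos":[0.0013,0.0013,0.16],"turn":[0,0,0],"fingers":0},{"delta_pos":[0.0013,0.0013,0.16],"turn":[0,0,0],"fingers":0},{"delta_pos":[0.0013,0.0013,0.16],"turn":[0,0,0],"fingers":0.3},{"delta_pos":[0.0013,0.0013,0.16],"turn":[0,0,0],"fingers":0.5},{"delta_pos":[0.0013,0.0013,0.16],"turn":[0,0,0],"fingers":0.7},{"delta_pos":[0.0013,0.0013,0.16],"turn":[0,0,0],"fingers":0.7},{"delta_pos":[0.0013,0.0013,0.16],"turn":[0,0,0],"fingers":0.7},{"delta_pos":[0.0013,0.0013,0.16],"turn":[0,0,0],"fingers":0.7},{"delta_pos":[0.0013,0.0013,0.16],"turn":[0,0,0],"fingers":0.7}]'

```text
clock: 18.05
position: [0.4426, -0.1542, 0.0415]
ee_rot: [0.265, 0.964, 0.0, 0.001]
ft_force: [-1.9, 0.7, 8.6]
grip_width: 0.529
grasp_force: 41.0
```

```bash
python3 go.py 497 -424.5 44 7.2
```

```text
t 18.05 pos [ 442.6 -154.2   41.5] closing 59.2 | delta [-0.185  -0.2045 -0.0024] turn z 0.908 tilt fix [0.0013 0.0017 0.    ] w 45.005074978355395 j7 1.44
```

To row units: -0.204 m / 0.75 = -0.272, -0.185 m / 0.75 = -0.2467, 0.908 rad / 2 = 0.454.

Emit:
move_arm --plan '[{"delta_pos":[0,0,-0.0533],"turn":[0,0,0],"fingers":0.7},{"delta_pos":[0,0,-0.1067],"turn":[0,0,0],"fingers":0.7},{"delta_pos":[0,0,-0.1467],"turn":[0,0,0],"fingers":0.7},{"delta_pos":[-0.0347,-0.0387,-0.1467],"turn":[0,0,0.065],"fingers":0.7},{"delta_pos":[-0.0707,-0.0773,-0.1467],"turn":[0,0,0.13],"fingers":0.7},{"delta_pos":[-0.1053,-0.1173,-0.1467],"turn":[0,0,0.195],"fingers":0.7},{"delta_pos":[-0.1413,-0.156,-0.1467],"turn":[0,0,0.26],"fingers":0.7},{"delta_pos":[-0.176,-0.1947,-0.1467],"turn":[0,0,0.325],"fingers":0.7},{"delta_pos":[-0.212,-0.2333,-0.1467],"turn":[0,0,0.39],"fingers":0.7},{"delta_pos":[-0.2467,-0.272,-0.1467],"turn":[0,0,0.454],"fingers":0.7},{"delta_pos":[-0.2467,-0.272,-0.1467],"turn":[0,0,0.454],"fingers":0.7},{"delta_pos":[-0.2467,-0.272,-0.1467],"turn":[0,0,0.454],"fingers":0.7}]'

```text
clock: 19.55
position: [0.4963, -0.4234, 0.1502]
ee_rot: [0.661, 0.751, 0.0, -0.0]
ft_force: [0.1, 1.9, -1.8]
grip_width: 0.533
grasp_force: 42.5
```

```bash
python3 go.py 497 -424.5 44 7.2; python3 - <<'E'
from h import *
c=camera("side"); save(c,"s4.png")
E
```

```text
t 19.55 pos [ 496.3 -423.4  150.2] closing 7.3 | delta [-0.0012  0.0005  0.1062] turn z 0.001 tilt fix [-0.0001 -0.0007  0.    ] w 45.268133256433565 j7 1.07
```

View pics/s4.png

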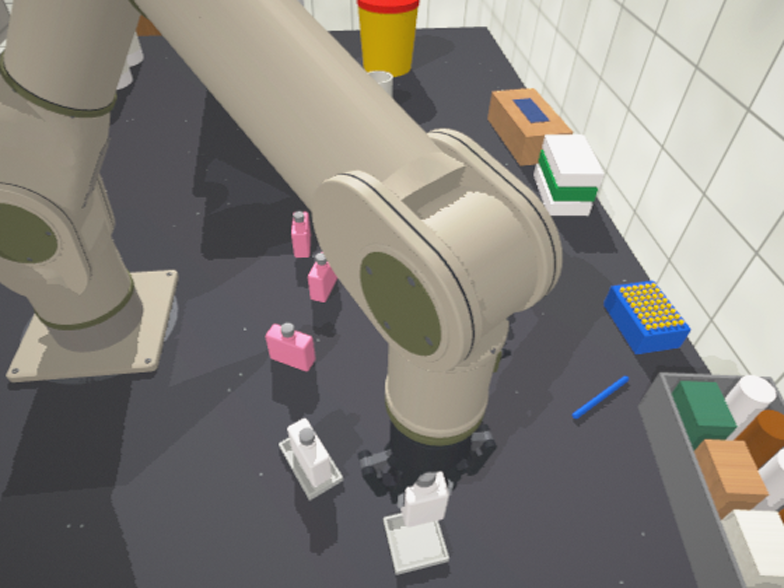

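The flat bottle stands in its tray at (310,465). The square one hangs upright at (427,498), lined up above its tray at (416,540).

Emit:
move_arm --plan '[{"delta_pos":[-0.0013,0,0.0667],"turn":[0,0,0],"fingers":0.7},{"delta_pos":[-0.0013,0,0.12],"turn":[0,0,0],"fingers":0.7},{"delta_pos":[-0.0013,0,0.1333],"turn":[0,0,0],"fingers":0.7},{"delta_pos":[-0.0013,0,0.1413],"turn":[0,0,0],"fingers":0.7},{"delta_pos":[-0.0013,0,0.1413],"turn":[0,0,0],"fingers":0.7},{"delta_pos":[-0.0013,0,0.1413],"turn":[0,0,0],"fingers":0.4},{"delta_pos":[-0.0013,0,0.1413],"turn":[0,0,0],"fingers":0.2},{"delta_pos":[-0.0013,0,0.1413],"turn":[0,0,0],"fingers":0},{"delta_pos":[-0.0013,0,0.1413],"turn":[0,0,0],"fingers":0},{"delta_pos":[-0.0013,0,0.1413],"turn":[0,0,0],"fingers":0},{"delta_pos":[-0.0013,0,0.08],"turn":[0,0,0],"fingers":0},{"delta_pos":[-0.0013,0,0],"turn":[0,0,0],"fingers":0}]'

```text
clock: 21.1
position: [0.4958, -0.4243, 0.1503]
ee_rot: [0.661, 0.75, -0.0, -0.001]
ft_force: [0.5, -0.3, 0.1]
grip_width: 0.998
grasp_force: 0.0
```

To row units: 0.13 m / 0.75 = 0.1733, 0.1 m / 0.75 = 0.1333.

Emit:
move_arm --plan '[{"delta_pos":[0,0,-0.08],"turn":[0,0,0],"fingers":0},{"delta_pos":[0,0.0667,-0.1067],"turn":[0,0,0],"fingers":0},{"delta_pos":[0,0.1333,-0.1067],"turn":[0,0,0],"fingers":0},{"delta_pos":[0,0.1733,-0.1067],"turn":[0,0,0],"fingers":0},{"delta_pos":[0,0.1733,-0.1067],"turn":[0,0,0],"fingers":0},{"delta_pos":[0,0.1733,-0.1067],"turn":[0,0,0],"fingers":0}]'

```text
clock: 21.85
position: [0.6245, -0.4093, 0.2301]
ee_rot: [0.662, 0.75, -0.0, -0.0]
ft_force: [-0.6, 0.1, -0.4]
grip_width: 0.999
grasp_force: 0.0
```

```bash
python3 - <<'E'
from m import *
c=camera("top"); save(c,"t5.png"); s=camera("side"); save(s,"s5.png")
for k,v in {"Lb":(190,310,.069),"Sb":(288,246,.055),"Qb":(615,303,.069),"Fb":(556,371,.065),"rack":S["rack"],"drop":S["drop"]}.items():
    try: measure(c,[k],{k:v})
    except Exception as e: print(k,"hidden")
E
```

```text
Lb 196 rect [489. 420.] [57. 56.] 39.9 circ [489.1 420.6] 29.6 cap [488.3 419.9] z 0.101
Sb 74 rect [616. 226.] [34. 33.] 44.9 circ [616.1 225.8] 17.8 cap [615.5 225.5] z 0.082
Qb hidden
Fb hidden
rack 556 rect [677. -13.] [100.  41.] 37.4 circ [677.1 -12.6] 53.2 cap [676.5 -12.5] z 0.089
drop 185 rect [ 601. -209.] [38. 38.] 14.2 circ [ 601.3 -209.2] 19.7 cap [ 600.9 -209.1] z 0.095
```

View pics/s5.png

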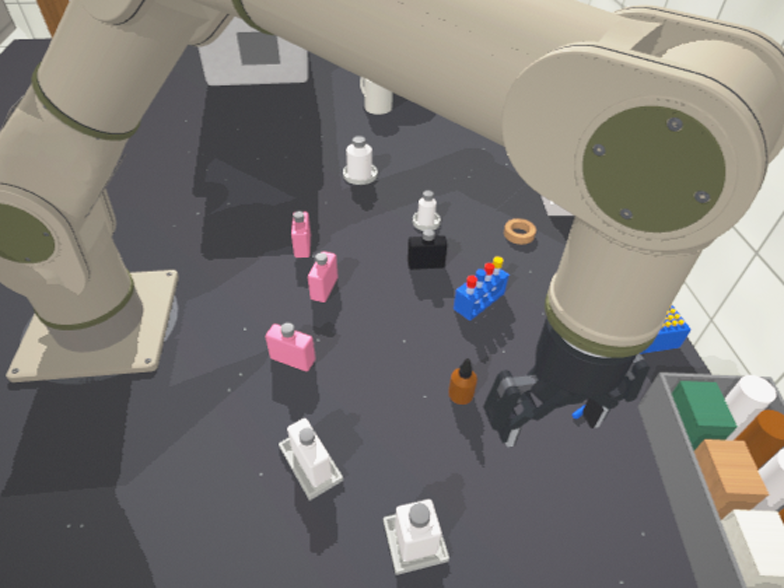

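The side picture shows all four bottles upright in their trays: large (360,165), small (427,212), flat (310,460) and square (416,535). I'll check heights from the side depth before handing in.

```bash
python3 - <<'E'
from h import *
X=world(camera("side"))
for k,x,y,h in(("L",.490,.420,.092),("S",.618,.226,.074),("Q",.497,-.4245,.088),("F",.364,-.3043,.082)):
    m=(np.hypot(X[...,0]-x,X[...,1]-y)<.05)&(X[...,2]>h-.004)&(X[...,2]<h+.03); p=X[m]
    print(k,"cap centre off mm",((p[:,:2].mean(0)-[x,y])*1000).round(1),"top-h mm",round(1000*(np.median(p[p[:,2]>h-.003,2])-h),1))
E
```

```text
L cap centre off mm [-4.2 -3.4] top-h mm 3.0
S cap centre off mm [-4.8 -3.6] top-h mm 2.8
Q cap centre off mm [-1.4 -1.5] top-h mm 2.8
F cap centre off mm [ 0.2 -1.6] top-h mm 2.7
```

Each bottle's top is about 3 mm higher than it would be on the bench, so all four rest on their tray floors and are well centred.

```bash
python3 -c "
from workcell import hand_in; print(hand_in())"
```

```text
the job is handed in; nothing more can be done
None
```

All four white bottles stand upright on the floors of their own trays, each within about 6 mm of centre by the cameras; the rack and dropper bottle were not moved, and the job was handed in at about 22 s on the robot's clock, with no verdict returned.

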